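Clamp the brass rosette with strap and wing nut

TASK

Swing the steel strap in under the wing nut by its red peg until it is fully home against its stop. The nut is standing loose on top of the stud's coarse thread: turn it gently backward (counter-clockwise from above) until it drops into the thread start, then turn it forward (clockwise) until its foot sits flat on the strap. Force nothing, leave the tools and fittings around where they are, and let go.

Things in the scene. Friction and masses are not known exactly. Their poses are not given: they have to be found in the camera images.
- strap (a joint): slotted steel strap, 8 mm thick, that pivots level about a pin on the block, 85 mm from the stud axis along the block's +y; rad: 0 = fully home against its stop, its fork round the stud under the nut; grows as it opens (counter-clockwise from above), at most 1.2. Stiff pivot: it stays where it is left, about 2 N at the peg moves it
- strap_peg (a point): middle of the red upright peg on the strap's tail, 16 mm in diameter, 42 mm high, rising from the strap's top face (21 mm below this point), 70 mm from the pivot. At joint value 0 it stands 155 mm from the stud axis along the block's +y. Its frame turns with the strap, +y pointing from pivot to peg
- stud_top (a point): on the vertical stud's axis, at the height of the flat crown on which the nut stands at first; axes as the block's. Steel stud, 26 mm across its coarse three-start right-hand thread (lead 30 mm), with a 16 mm smooth nose rising 31 mm above the crown. The crown has three 36 degree gaps, 120 degrees apart, the thread starts: which way they face is not measured. Strap top: 17.5 mm lower
- nut_grip (a point): blue-painted wing nut, about 0.33 kg, on the stud: this point is in the upper part of its wing, a flat upright blade 10 mm thick and 70 mm long along this frame's x; blade top 10 mm above this point, top of the hub (39 mm across) 22 mm below. Pinch the blade, or turn it between fingers left a few mm open, so that the nut is free to sink by its weight
- nut_foot (a point): centre of the nut's flat foot, on its axis, 76 mm below nut_grip. Heights from stud_top: -0.8 mm on the crown; about -9 mm once dropped into a thread start, 20 to 80 degrees backward; -17.5 mm seated on the strap, about 100 degrees forward of the drop. A stop ends backward turning about 6 degrees after the drop; forward on the crown also jams on a stop
- block: dark wooden clamping block, 130 x 250 x 38 mm, carrying rosette, stud and strap, fixed to the bench; origin under its centre, on the bench; long side along its y; stud at y = -75 mm, strap pivot at y = +10 mm
- hammer: hammer lying on the bench, a bystander
- punch1: steel punch, 120 mm, lying on the bench, a bystander
- punch2: second steel punch, a bystander
- cuff1: copper cuff (ring 60 mm across, 48 mm high) standing in the light wooden tray, a bystander
- cuff2: second copper cuff in the tray, a bystander
- plaque: brass plaque, 55 x 100 x 8 mm, lying beyond the block, a bystander
Mind the look-alikes: they are no part of the job. What is meant by the part that bears nut_grip is not white, and is the smaller of those in its own colour.

How it is judged:
On the way, in this order (a step that is already met when the one before it is completed fails the run):
1. the strap is swung fully home under the nut while the nut still stands on the crown (value of joint strap below 0.05 rad and z of nut_foot in the frame of stud_top above -0.004 m), for 0.1 s.
2. the nut has dropped into the thread start, upright on the stud (z of nut_foot in the frame of stud_top below -0.0065 m and horizontal distance between nut_foot and stud_top below 0.004 m and angle between nut_foot's own z axis and vertical below 0.12 rad), for 0.1 s.
At the end, for the whole second after the job is handed in: The strap is home (within 0.06 rad of its stop), the nut is on the stud (foot within 4 mm of the axis), upright within 0.06 rad and seated on the strap: its foot is at least 16 mm below the crown (17.5 mm is full contact) (value of joint strap below 0.06 rad and z of nut_foot in the frame of stud_top below -0.016 m and horizontal distance between nut_foot and stud_top below 0.004 m and angle between nut_foot's own z axis and vertical below 0.06 rad); the robot touches nothing.
It fails at once if the nut is forced: more than 40 N between the nut and the stud (contact force between nut and stud above 40 N).
It fails at once if the nut is pressed on the strap with more than 40 N (contact force between nut and block above 40 N).
It fails at once if a tool or fitting nearby is moved more than 20 mm (distance of any of hammer, punch1, punch2, cuff1, cuff2, plaque from where it was at the start of the episode above 0.02 m).
It also fails if it takes over 61 s, if anything falls off the work surface, if the arm or the gripper's body presses on something with over 40 N, if the wrist force passes 120 N, or if a joint passes its speed limit or range.

ROBOT

A 6-joint arm with a two-finger parallel gripper is mounted at the origin on the work surface. World frame = base frame: x ahead of the robot, y to its left, z up, the work surface at z = 0. Lengths are in m, angles in rad, forces in N, time in s.
With the tool pointing down it reaches from about 0.25 to 0.8 m from the base axis. Payload 3.9 kg.
Tool frame: the origin (TCP) lies midway between the tips of the shut fingers; the grasp point (between the pads) lies 19 mm behind it (tcp_to_grasp is the z of the grasp point in the tool frame, in m); z points along the fingers, y is the line along which they close (so a half turn about z gives the same grasp; the last joint's range is limited). The gripper opens to 85 mm and grips with 20 to 120 N. Pads are 22 mm wide; open, the fingers measure 114 mm over their backs; the gripper's body (76 mm by 85 mm) begins 54 mm behind the grasp point. The pads swing forward as they close: fully open they stand 13 mm farther back than shut.
Start: joints at [-1.115, 0.26, -0.138, 1.173, 0, 1.571], TCP at [0.231, -0.471, 0.231] pointing down, gripper open.
Joint ranges: [-2.78, 2.78], [-0.83, 1.72], [-1.28, 1.37], [-1.9, 2.12], [-1.57, 1.48], [-3.14, 3.14]. Speed limits (rad/s): [2.57, 2.57, 3.14, 3.14, 3.14, 3.14].

INTERFACE

Orientations are given as [roll, pitch, yaw] about the fixed x, y, z axes, in that order (R = Rz(yaw) Ry(pitch) Rx(roll)).
In Python, from rig import * gives the robot as it stands.
- The arm moves only by the tool move_arm, never from a script. Its argument "steps" is a list of rows, each a list of 2 entries, a list of its own where there are three numbers: the shift along the tool's x, y, z each as a share of 0.05 m, from -1 to 1, then the turn about the tool's z as a share of 8 degrees, from -1 to 1. A call has exactly 8 rows; each row shifts and turns the commanded pose from where the row before left it, along the tool's axes as they then stand; what a row does not reach is not made up. A row lasts 1/10 s, in which the tool goes at most 50 mm and 8.59 degrees, less where a joint would pass 70% of its speed; a pose out of reach is approached as far as the arm can. A call with a number of a shift or a turn outside -1 to 1 is refused whole. A call with a gripper value outside its range is refused whole. "grip" is the gripper's target within -1 to 1 (fully open at 1, half-way at 0, shut at -1), set as the call begins (left out, the last holds). The fingers move at their own pace and stop on an object; "newtons" is the grip in N (left out, the last holds). Time passes only in rows, so rows that do not move let the fingers close, or fill a call up. It gives the time, the measured TCP pose, the force, the opening and the grip force at its end, in the units of the state.
- get_state(): the state, without advancing time (a new reading comes with each control period).
- grab_frame(name): name is "scene" or "top" or "wrist"; returns a dict with "frame" (420x560x3 uint8, red, green, blue), "fovy" (degrees; the focal length in pixels is half the picture's height over the tangent of half this angle, whatever the lens; pixels are square), "cx", "cy" (the principal point, pixels), "extrinsics" (4x4, takes a point from camera to world coordinates); the wrist camera has in their place "tool_from_camera" (4x4, takes a point from camera to tool coordinates, whose origin is the TCP and whose axes are the flange's). Camera axes: x right, y down, z forward; pixel columns grow to the right and rows downward; lengths in m; the calibration is good to about 2 mm. The wrist camera is an equidistant fisheye: a pixel r from the principal point sees the ray r / f radians off the axis. A picture is of the moment at which its call begins: read the wrist's pose just before it. There is no depth.
- job_done(): hands the job in; it is judged then, once.
The state is a dict: "time_s": time; "qpos": joint angles; "qvel": joint speeds; "joint_torque": joint torques, N m; "tcp_pos": TCP position; "orientation": TCP orientation; "contact_force": force on the tool from outside, world axes, zero at the start; "moment": the same for the moment, N m; "grip_width": finger opening in m; "grasp_force": force on a finger pad.
Only numpy, scipy, OpenCV 4.12 (cv2) and the standard library are available. Lean on these libraries where they do the work, as an engineer would, in place of code of your own. Each camera call takes 0.05 s, during which the arm holds its last target. There are 200 camera calls.

## Working session

There is one attempt and no reset: what is moved stays moved. The work goes in short steps, Python scripts to look and compute and a tool call to move; the robot and the scene stay as the last step left them, time stands still between calls to the robot, and variables do not carry over. Pictures are saved under pics/ and viewed, at most 10 in all, crops included, and the job is handed in when it is done.

Besides the shell and the picture viewer there is one more tool, called after "Call:" as name(argument=value, ...), one argument or row to a line, values as JSON. move_arm: Moves the arm, as the interface text tells. Shift numbers are shares of 0.05 m and turn numbers shares of 8 degrees, none past 1 either way. Its arguments: {"type":"object","properties":{"steps":{"type":"array","items":{"type":"array"}},"grip":{"type":"number"},"newtons":{"type":"number"}},"required":["steps"]}

```bash
mkdir -p pics; ls; python3 - <<'E'
from rig import *
import cv2,numpy as np
s=get_state();print(s)
for n in("scene","top"):
    d=grab_frame(n);np.savez(f'{n}0.npz',**d);print(n,d['fovy'],d['cx'],d['cy'],np.round(d['extrinsics'],3).tolist())
    cv2.imwrite(f'pics/{n}0.png',d['frame'][:,:,::-1])
E
```

```text
pics
{'time_s': 0.0, 'qpos': array([-1.11503315e+00,  2.60675413e-01, -1.39382317e-01,  1.17272957e+00,
        1.84379088e-05,  1.57081542e+00]), 'qvel': array([-0.00027456,  0.00076537,  0.00185275,  0.00058434, -0.00038556,
        0.0006145 ]), 'joint_torque': array([ 6.79400018e-04, -4.05676425e+01,  2.53923619e+01,  1.87651516e-02,
       -1.97310055e-05,  5.52018804e-07]), 'tcp_pos': array([ 0.23077451, -0.47077918,  0.23046443]), 'orientation': array([-3.13960168e+00, -1.83998567e-05,  4.55744047e-01]), 'contact_force': array([ 0.20778444, -0.81477341,  0.05028621]), 'moment': array([ 0.02872616, -0.00463013,  0.00491243]), 'grasp_force': 0.0, 'grip_width': 0.08544090952349476}
scene 49.370496082918365 277.956855983491 206.4296775724907 [[0.443, 0.533, -0.72, 1.351], [0.896, -0.249, 0.367, -0.384], [0.017, -0.808, -0.588, 0.756], [0.0, 0.0, 0.0, 1.0]]
top 47.41367074196295 282.8325493614135 204.11887678986182 [[0.02, -0.985, 0.171, 0.387], [-1.0, -0.02, 0.001, 0.021], [0.002, -0.171, -0.985, 1.143], [0.0, 0.0, 0.0, 1.0]]
```

View pics/scene0.png

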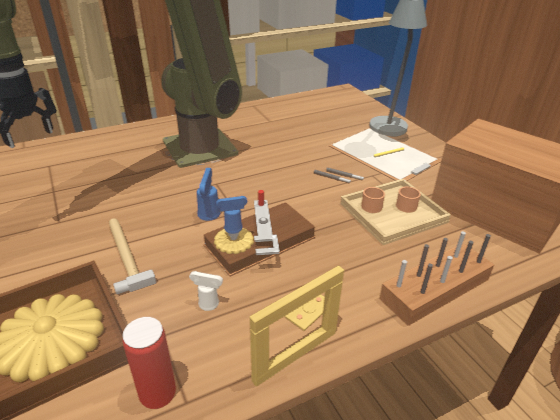

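View pics/top0.png

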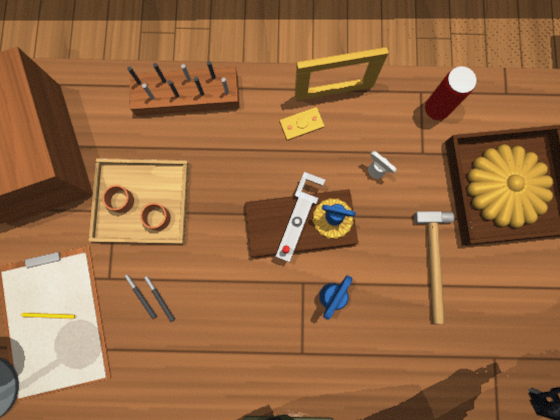

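Candidates for the nut: the blue one on the block (top 337,212; scene 233,210), a larger blue one standing on the bench (top 335,295; scene 208,195), and a white one (top 380,165; scene 207,288). The one on the block fits: it is blue, smaller, and on the stud in the rosette. The red peg is at top (286,250), scene (261,198). The red can is not it. I'll confirm with an enlarged crop.

```bash
python3 - <<'E'
import cv2,numpy as np
a=cv2.imread('pics/top0.png')[165:320,235:395];b=cv2.imread('pics/scene0.png')[160:280,190:325]
a=cv2.resize(a,(400,388),interpolation=cv2.INTER_CUBIC);b=cv2.resize(b,(400,388),interpolation=cv2.INTER_CUBIC)
cv2.imwrite('pics/crop0.png',np.hstack([a,b]))
E
```

```text
(no output)
```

View pics/crop0.png

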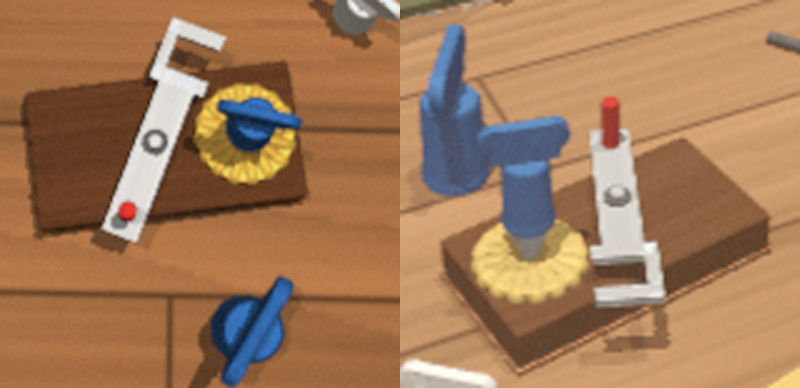

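The crop confirms it: the block's nut (scene 233,210) is smaller than the bench one. The strap is open, with its peg toward -x.

```bash
cat > h.py <<'E'
import cv2,numpy as np
def ray(d,uv):
    f=210/np.tan(np.radians(float(d['fovy']))/2); E=d['extrinsics']
    v=E[:3,:3]@np.array([(uv[0]-d['cx'])/f,(uv[1]-d['cy'])/f,1]); return E[:3,3],v/np.linalg.norm(v)
def plane(d,uv,z): o,v=ray(d,uv); return o+v*(z-o[2])/v[2]
def tri(a,ua,b,ub):
    o,v=ray(a,ua);p,w=ray(b,ub); t=np.linalg.lstsq(np.c_[v,-w],p-o,rcond=None)[0]
    A=o+t[0]*v;B=p+t[1]*w; return (A+B)/2,np.linalg.norm(A-B)
def mask(fr,box,c):
    h=cv2.cvtColor(fr,cv2.COLOR_RGB2HSV); H,S,V=[h[...,i].astype(int) for i in range(3)]
    m={'red':((H<6)|(H>172))&(S>170)&(V>90),'blue':(H>100)&(H<125)&(S>130)&(V>40),'white':(S<50)&(V>130)}[c]
    k=np.zeros_like(m);x0,y0,x1,y1=box;k[y0:y1,x0:x1]=1;return (m&k).astype(np.uint8)
E
python3 - <<'E'
from h import *
T=dict(np.load('top0.npz'));S=dict(np.load('scene0.npz'))
def c(m):
    y,x=np.nonzero(m);return np.array([x.mean(),y.mean()]),len(x),(x.min(),y.min(),x.max(),y.max())
mt=mask(T['frame'],(275,235,300,262),'red');ms=mask(S['frame'],(250,185,275,212),'red')
print('red',c(mt),c(ms));P,e=tri(T,c(mt)[0],S,c(ms)[0]);print('peg',P,e)
bt=mask(T['frame'],(315,195,362,228),'blue');bs=mask(S['frame'],(216,190,250,245),'blue')
print(c(bt),c(bs))
for r in bt[195:232,315:362]:print(''.join('.#'[v] for v in r))
print()
for r in bs[190:245,212:252]:print(''.join('.#'[v] for v in r))
E
```

```text
red (array([285.45714286, 248.91428571]), 35, (np.int64(283), np.int64(246), np.int64(288), np.int64(252))) (array([260.53846154, 196.67307692]), 52, (np.int64(259), np.int64(190), np.int64(263), np.int64(204)))
peg [0.47070662 0.01463588 0.08356341] 0.000957863396346653<stdin>:4: RuntimeWarning: Mean of empty slice.
  ret = ret.dtype.type(ret / rcount)
Traceback (most recent call last):
ValueError: zero-size array to reduction operation minimum which has no identity
```

```bash
sed -i "s/'blue':.*(V>40),/'blue':(H>95)\&(H<130)\&(S>110)\&(V>25),/" h.py; python3 - <<'E'
from h import *
T=dict(np.load('top0.npz'));S=dict(np.load('scene0.npz'))
print(T['frame'][212,337],S['frame'][205,233], cv2.cvtColor(T['frame'],cv2.COLOR_RGB2HSV)[212,337])
bt=mask(T['frame'],(315,195,362,230),'blue');bs=mask(S['frame'],(216,190,250,245),'blue')
for r in bt[195:232,315:362]:print(''.join('.#'[v] for v in r))
for r in bs[190:245,212:252]:print(''.join('.#'[v] for v in r))
E
```

```text
[14 39 63] [ 73  85 117] [105 198  63]
...............................................
...............................................
...............................................
...............................................
...............................................
...............................................
...............................................
...............................................
...............................................
.....................###.......................
.........##.......#########....................
........####################...................
........#####################..................
........#####################..................
.........#####################.................
...........#######################.............
...........###########################.........
............############################.......
...........#############################.......
...........#############################.......
...........###################.#########.......
...........##################..................
.....
[... 2269 characters left out ...]
...
........................................
........................................
........................................
........................................
........................................
........................................
........................................
........................................
........................................
........................................
........................................
........................................
........................................
........................................
........................................
........................................
........................................
```

```bash
python3 - <<'E'
from h import *
T=dict(np.load('top0.npz'));S=dict(np.load('scene0.npz'))
c=lambda u,b:tri(T,u,S,b)
print('blade',c((338.8,210.6),(231.9,203.5)))
z=.146
L=plane(T,(323.3,207),z);R=plane(T,(354.5,213.6),z);print('ends',L,R,np.linalg.norm(L-R),np.degrees(np.arctan2(*(R-L)[[1,0]])))
pv=c((296.6,221.4),(190+(618-400)*.3375,160+195*.309));print('pivot',pv)
P=np.array([.4707,.0146]);print('pivot-peg',np.linalg.norm(P-pv[0][:2]))
for z in(.038,):
  q=[plane(T,u,z) for u in((245,203),(350.2,189.8),(357,243),(251.8,257))]
  print(np.round(q,3),[np.linalg.norm(q[i]-q[i-1]) for i in range(4)],np.mean(q,0))
# rosette
E
```

```text
blade (array([ 0.54944135, -0.09449678,  0.1463025 ]), np.float64(0.002287044307457602))
ends [ 0.55610437 -0.0628243   0.146     ] [ 0.54334786 -0.12872052  0.146     ] 0.0671196027630757 -100.95607430916053
pivot (array([ 0.53628398, -0.00858157,  0.06044126]), np.float64(0.0015438237644242092))
pivot-peg 0.06956035481847268
[[ 0.58   0.112  0.038]
 [ 0.617 -0.135  0.038]
 [ 0.492 -0.15   0.038]
 [ 0.454  0.092  0.038]] [np.float64(0.12732960074934474), np.float64(0.2496356087897559), np.float64(0.12620015472631976), np.float64(0.2451122883897431)] [ 0.53568892 -0.02048345  0.038     ]
```

Call:
move_arm(
  steps=[
    [[0.67, -0.517, 0], 0],
    [[0.67, -0.517, 0], 0],
    [[0.67, -0.517, 0], 0],
    [[0.67, -0.517, 0], 0],
    [[0.67, -0.517, 0], 0],
    [[0.67, -0.517, 0], 0],
    [[0.67, -0.517, 0], 0],
    [[0.67, -0.517, 0], 0],
  ],
  grip=-0.25,
  newtons=20,
)

```text
time_s: 0.9
tcp_pos: [0.3808, -0.166, 0.2311]
orientation: [-3.141, 0.0, 0.455]
contact_force: [1.1, -0.3, 0.6]
grip_width: 0.0321
grasp_force: 0.0
```

Call:
move_arm(
  steps=[
    [[0.805, -0.619, 0], 0],
    [[0.805, -0.619, 0], 0],
    [[0.805, -0.619, 0], 0],
    [[0.805, -0.619, 0], 0],
    [[0, 0, 0.3], 0.97],
    [[0, 0, 0.3], 0.97],
    [[0, 0, 0.3], 0.97],
    [[0, 0, 0.3], 0.97],
  ],
)

```text
time_s: 1.7
tcp_pos: [0.4682, -0.0136, 0.1704]
orientation: [-3.116, 0.001, -0.046]
contact_force: [0.8, 0.0, -0.9]
grip_width: 0.0324
grasp_force: 0.0
```

```bash
python3 - <<'E'
from rig import *
from h import *
s=get_state();d=grab_frame("wrist");np.savez('w1.npz',**d,p=s['tcp_pos'],o=s['orientation'])
print(s['time_s'],s['tcp_pos'],s['orientation'],s['grip_width'],s['contact_force'],d['fovy'],d['cx'],d['cy'],np.round(d['tool_from_camera'],4).tolist())
cv2.imwrite('pics/w1.png',d['frame'][:,:,::-1])
E
```

```text
1.7 [ 0.46815861 -0.01358159  0.17038984] [-3.11619776e+00  7.58140136e-04 -4.64228511e-02] 0.03238184890943495 [ 0.76840471  0.03800509 -0.94220058] 65.70646984690485 274.4840127008809 210.25722107460575 [[0.0004, -0.9631, -0.2691, 0.0693], [1.0, 0.0004, -0.0, -0.0002], [0.0001, -0.2691, 0.9631, -0.1433], [0.0, 0.0, 0.0, 1.0]]
```

View pics/w1.png

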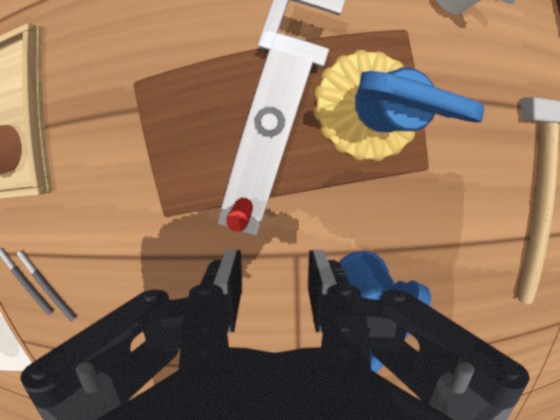

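```bash
cat >> h.py <<'E'
from scipy.spatial.transform import Rotation as Ro
def wray(d,uv):
    f=210/np.tan(np.radians(float(d['fovy']))/2); w=np.array([uv[0]-d['cx'],uv[1]-d['cy']]);r=np.hypot(*w);th=r/f
    v=np.r_[w/r*np.sin(th),np.cos(th)]; M=Ro.from_euler('xyz',d['o']).as_matrix();C=d['tool_from_camera']
    return d['p']+M@C[:3,3], M@C[:3,:3]@v
def wplane(d,uv,z): o,v=wray(d,uv); return o+v*(z-o[2])/v[2]
E
python3 - <<'E'
from h import *
W=dict(np.load('w1.npz'))
m=mask(W['frame'],(220,190,265,240),'red');y,x=np.nonzero(m);print(x.min(),x.max(),y.min(),y.max(),x.mean(),y.mean())
for n,u,z in(('pegmid',(x.mean(),y.mean()),.082),('pegbase',(238,226),.061),('pivot',(269,122),.062),('bladeL',(366,83),.160),('bladeR',(479,112),.160)):print(n,wplane(W,u,z))
E
```

```text
227 251 199 231 239.44727272727272 214.94363636363636
pegmid [0.47011442 0.0150627  0.082     ]
pegbase [0.45457789 0.02020288 0.061     ]
pivot [ 0.53734123 -0.00956532  0.062     ]
bladeL [ 0.55516979 -0.06038723  0.16      ]
bladeR [ 0.54386757 -0.12419765  0.16      ]
```

The wrist view shows the peg near (239,215), its base leaning toward the image top, and the pivot at (269,122). The peg is at (.470,.015) and the pivot at (.537,-.010), 71 mm apart against the given 70. I'll finish the turn and let the arm settle.

Call:
move_arm(
  steps=[
    [[0, 0, 0], 0.95],
    [[0, 0, 0], 0.95],
    [[0, 0, 0], 0],
    [[0, 0, 0], 0],
    [[0, 0, 0], 0],
    [[0, 0, 0], 0],
    [[0, 0, 0], 0],
    [[0, 0, 0], 0],
  ],
)

```text
time_s: 2.55
tcp_pos: [0.456, -0.0798, 0.1714]
orientation: [-3.063, 0.011, -0.227]
contact_force: [-0.4, -0.2, -0.7]
grip_width: 0.0321
grasp_force: 0.0
```

```bash
python3 - <<'E'
from rig import *
s=get_state()
for k in('time_s','qpos','qvel','tcp_pos','orientation','joint_torque'):print(k,s[k])
E
```

```text
time_s 2.55
qpos [-0.22757373  0.19903001 -0.38589106  0.99730891  0.07864089  3.14060639]
qvel [-0.00401578 -0.00015833  0.00133587 -0.00129563 -0.00145773  0.00231066]
tcp_pos [ 0.45602232 -0.07977144  0.17139568]
orientation [-3.06294056  0.01135616 -0.22659046]
joint_torque [-9.36454860e-03 -3.53446376e+01  2.37034106e+01  1.04071624e-01
  2.95929210e-01 -5.11341727e-05]
```

The last joint hit its limit (yaw = q1 − q6 + π), so I'll use the half-turned grasp at yaw ≈ 160°, which also suits the nut later.

Call:
move_arm(
  steps=[
    [[0, 0, -0.5], 0],
    [[0, 0, -0.5], -1],
    [[0, 0, 0], -1],
    [[0, 0, 0], -1],
    [[0, 0, 0], -1],
    [[0, 0, 0], -1],
    [[0, 0, 0], -1],
    [[0, 0, 0], -1],
  ],
)

```text
time_s: 3.35
tcp_pos: [0.4556, -0.0841, 0.2212]
orientation: [-3.088, -0.059, 0.754]
contact_force: [0.5, 0.3, -0.5]
grip_width: 0.0323
grasp_force: 0.0
```

Call:
move_arm(
  steps=[
    [[0, 0, 0], -1],
    [[0, 0, 0], -1],
    [[0, 0, 0], -1],
    [[0, 0, 0], -1],
    [[0, 0, 0], -1],
    [[0, 0, 0], -1],
    [[0, 0, 0], -1],
    [[0, 0, 0], -1],
  ],
)

```text
time_s: 4.15
tcp_pos: [0.4556, -0.084, 0.2212]
orientation: [3.112, -0.074, 1.873]
contact_force: [-0.5, 0.0, 0.5]
grip_width: 0.032
grasp_force: 0.0
```

```bash
cat > plan.py <<'E'
from rig import *
from h import *
import sys
a=list(map(float,sys.argv[1:]))  # x y z yaw_deg(optional): turn first, then shift
s=get_state();R=Ro.from_euler('xyz',s['orientation']);yaw=np.degrees(s['orientation'][2])
t=-((a[3]-yaw+180)%360-180) if len(a)>3 else 0
Rf=R*Ro.from_euler('z',t,degrees=True)
print('time',s['time_s'],'F',np.round(s['contact_force'],1),'M',np.round(s['moment'],2),'tcp',np.round(s['tcp_pos'],4),'yaw %.1f'%yaw,'tool z',np.round(R.as_matrix()[:,2],3),'w %.4f'%s['grip_width'])
print('turn units %.2f'%(t/8),'shift units',np.round(Rf.inv().apply(np.array(a[:3])-s['tcp_pos'])/.05,3))
E
python3 plan.py .4703 .0150 .118 159.8; python3 plan.py .4703 .0150 .070 159.8
```

```text
time 4.15 F [-0.5  0.   0.5] M [-0.08  0.08  0.  ] tcp [ 0.4556 -0.084   0.2212] yaw 107.3 tool z [ 0.007  0.079 -0.997] w 0.0320
turn units -6.56 shift units [0.365 1.796 2.217]
time 4.15 F [-0.5  0.   0.5] M [-0.08  0.08  0.  ] tcp [ 0.4556 -0.084   0.2212] yaw 107.3 tool z [ 0.007  0.079 -0.997] w 0.0320
turn units -6.56 shift units [0.345 1.723 3.174]
```

Call:
move_arm(
  steps=[
    [[0, 0, 0], -0.937],
    [[0, 0, 0], -0.937],
    [[0, 0, 0], -0.937],
    [[0, 0, 0], -0.937],
    [[0, 0, 0], -0.937],
    [[0, 0, 0], -0.937],
    [[0, 0, 0], -0.937],
    [[0, 0, 0], 0],
  ],
)

```text
time_s: 4.95
tcp_pos: [0.4556, -0.0841, 0.2212]
orientation: [3.065, -0.022, 2.783]
contact_force: [-0.2, 0.5, 0.7]
grip_width: 0.0318
grasp_force: 0.0
```

Call:
move_arm(
  steps=[
    [[0.06, 0.3, 0.27], 0],
    [[0.06, 0.3, 0.27], 0],
    [[0.06, 0.3, 0.27], 0],
    [[0.06, 0.3, 0.27], 0],
    [[0.06, 0.3, 0.27], 0],
    [[0.06, 0.3, 0.27], 0],
    [[0, 0, 0.27], 0],
    [[0, 0, 0.27], 0],
  ],
)

```text
time_s: 5.75
tcp_pos: [0.4713, 0.0152, 0.1204]
orientation: [3.065, -0.022, 2.781]
contact_force: [0.1, 0.7, 0.1]
grip_width: 0.0323
grasp_force: 0.0
```

```bash
python3 plan.py .4703 .0150 .070 159.8; python3 - <<'E'
from rig import *
from h import *
s=get_state();d=grab_frame("wrist");np.savez('w2.npz',**d,p=s['tcp_pos'],o=s['orientation'])
W=dict(np.load('w2.npz'))
m=mask(W['frame'],(100,100,460,400),'red');n,l,st,ct=cv2.connectedComponentsWithStats(m);k=1+st[1:,4].argmax();print(st[k],ct[k],wplane(W,ct[k],.090))
cv2.imwrite('pics/w2.png',d['frame'][:,:,::-1])
E
```

```text
time 5.75 F [0.1 0.7 0.1] M [-0.11 -0.01  0.01] tcp [0.4713 0.0152 0.1204] yaw 159.3 tool z [ 0.007  0.079 -0.997] w 0.0323
turn units -0.06 shift units [-0.004 -0.088  1.004]
[256 221  27  45 917] [267.96074155 243.50926936] [0.47132603 0.01436781 0.09      ]
```

View pics/w2.png

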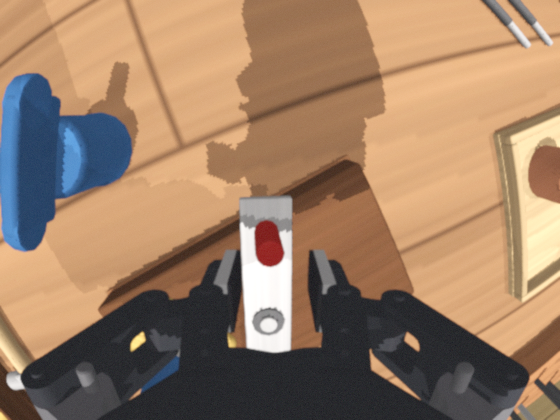

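The peg (268,243) is centred between the fingers, and the big blue nut at left is clear. I'll descend and narrow the cage.

Call:
move_arm(
  steps=[
    [[0, -0.02, 0.2], 0],
    [[0, -0.02, 0.2], 0],
    [[0, -0.02, 0.2], 0],
    [[0, -0.02, 0.2], 0],
    [[0, 0, 0.18], 0],
    [[0, 0, 0], 0],
    [[0, 0, 0], 0],
    [[0, 0, 0], 0],
  ],
)

```text
time_s: 6.6
tcp_pos: [0.4705, 0.0145, 0.072]
orientation: [3.065, -0.021, 2.782]
contact_force: [-0.1, 0.1, -0.0]
grip_width: 0.0322
grasp_force: 0.0
```

Call:
move_arm(
  steps=[
    [[0, 0, 0], 0],
    [[0, 0, 0], 0],
    [[-0.005, 0.117, 0], 0.6],
    [[-0.005, 0.117, 0], 0.6],
    [[-0.005, 0.117, 0], 0.6],
    [[-0.005, 0.117, 0], 0.6],
    [[-0.005, 0.117, 0], 0.6],
    [[-0.005, 0.117, 0], 0.6],
  ],
  grip=-0.48,
)

```text
time_s: 7.4
tcp_pos: [0.4888, 0.0426, 0.0737]
orientation: [3.088, -0.057, 2.277]
contact_force: [-1.3, -0.5, -1.6]
grip_width: 0.0223
grasp_force: 1.0
```

Call:
move_arm(
  steps=[
    [[-0.005, 0.117, 0], 0.6],
    [[-0.005, 0.117, 0], 0.6],
    [[-0.005, 0.117, 0], 0.6],
    [[-0.005, 0.117, 0], 0.6],
    [[-0.005, 0.117, 0], 0.6],
    [[0, 0, 0], 0],
    [[0, 0, 0], 0],
    [[0, 0, 0], 0],
  ],
)

```text
time_s: 8.2
tcp_pos: [0.5154, 0.0566, 0.0754]
orientation: [3.112, -0.074, 1.862]
contact_force: [-0.5, -0.4, -0.2]
grip_width: 0.0222
grasp_force: 0.3
```

```bash
cat > strap.py <<'E'
from rig import *
from h import *
s=get_state();d=grab_frame("wrist");np.savez('w3.npz',**d,p=s['tcp_pos'],o=s['orientation'])
W=dict(np.load('w3.npz'))
m=mask(W['frame'],(100,100,460,400),'red');n,l,st,ct=cv2.connectedComponentsWithStats(m);k=1+st[1:,4].argmax();print(st[k],ct[k])
for z in(.085,):
    P=wplane(W,ct[k],z);v=P[:2]-np.array([.536,-.0095]);print(P,np.linalg.norm(v),'open deg',np.degrees(np.arctan2(v[1],v[0]))-98.7)
cv2.imwrite('pics/w3.png',d['frame'][:,:,::-1])
E
python3 plan.py .5253 .0597 .070 98.7; python3 strap.py
```

```text
time 8.2 F [-0.5 -0.4 -0.2] M [-0.03  0.12 -0.  ] tcp [0.5154 0.0566 0.0754] yaw 106.7 tool z [ 0.007  0.079 -0.997] w 0.0222
turn units 1.00 shift units [0.023 0.202 0.115]
[ 249  247   37   60 1733] [267.55626082 277.5406809 ]
[0.51377413 0.05404127 0.085     ] 0.06731628761734217 open deg 10.57913887849378
```

Call:
move_arm(
  steps=[
    [[0, 0.05, 0.02], 0.25],
    [[0, 0.05, 0.02], 0.25],
    [[0, 0.05, 0.02], 0.25],
    [[0, 0.05, 0], 0.25],
    [[0, 0, 0], 0],
    [[0, 0, 0], 0],
    [[0, 0, 0], 0],
    [[0, 0, 0], 0],
  ],
)

```text
time_s: 9.05
tcp_pos: [0.5252, 0.0593, 0.0727]
orientation: [3.123, -0.077, 1.721]
contact_force: [-2.2, 0.0, -0.7]
grip_width: 0.0222
grasp_force: 0.4
```

```bash
python3 plan.py .5253 .0597 .070 98.7; python3 strap.py
```

```text
time 9.05 F [-2.2  0.  -0.7] M [-0.05  0.2  -0.03] tcp [0.5252 0.0593 0.0727] yaw 98.6 tool z [ 0.007  0.079 -0.997] w 0.0222
turn units -0.01 shift units [0.005 0.002 0.054]
[ 248  249   38   62 1808] [267.25719027 280.45077434]
[0.52320422 0.05678077 0.085     ] 0.06750461321896625 open deg 2.226764376379421
```

Call:
move_arm(
  steps=[
    [[0, 0.02, 0], 0],
    [[0, 0.02, 0], 0],
    [[0, 0.02, 0], 0],
    [[0, 0, 0], 0],
    [[0, 0, 0], 0],
    [[0, 0, 0], 0],
    [[0, 0, 0], 0],
    [[0, 0, 0], 0],
  ],
)

```text
time_s: 9.9
tcp_pos: [0.5283, 0.0597, 0.0726]
orientation: [3.123, -0.077, 1.721]
contact_force: [-0.7, 0.2, -0.5]
grip_width: 0.0222
grasp_force: 0.5
```

```bash
python3 plan.py .5253 .0597 .070 98.7; python3 strap.py
```

```text
time 9.9 F [-0.7  0.2 -0.5] M [0.02 0.2  0.01] tcp [0.5283 0.0597 0.0726] yaw 98.6 tool z [ 0.007  0.079 -0.997] w 0.0222
turn units -0.01 shift units [ 0.005 -0.061  0.052]
[ 248  248   38   62 1818] [267.18921892 280.10341034]
[0.52623578 0.05741132 0.085     ] 0.06762000480520056 open deg -0.3975571747168516
```

Call:
move_arm(
  steps=[
    [[0, 0.02, 0], 0],
    [[0, 0.02, 0], 0],
    [[0, 0, 0], 0],
    [[0, 0, 0], 0],
    [[0, 0, 0], 0],
    [[0, 0, 0], 0],
    [[0, 0, 0], 0],
    [[0, 0, 0], 0],
  ],
)

```text
time_s: 10.75
tcp_pos: [0.5299, 0.0601, 0.0726]
orientation: [3.124, -0.078, 1.721]
contact_force: [-2.7, 1.3, -0.1]
grip_width: 0.0222
grasp_force: 1.5
```

```bash
python3 plan.py .5253 .0597 .070 98.7; python3 strap.py
```

```text
time 10.75 F [-2.7  1.3 -0.1] M [0.12 0.73 0.03] tcp [0.5299 0.0601 0.0726] yaw 98.6 tool z [ 0.006  0.079 -0.997] w 0.0222
turn units -0.01 shift units [ 0.002 -0.094  0.051]
[ 248  249   38   62 1813] [266.8168781  280.41202427]
[0.52771014 0.05762767 0.085     ] 0.0676376084586244 open deg -1.659966153266808
```

Call:
move_arm(
  steps=[
    [[0, 0.03, 0], 0],
    [[0, 0, 0], 0],
    [[0, 0, 0], 0],
    [[0, 0, 0], 0],
    [[0, 0, 0], 0],
    [[0, 0, 0], 0],
    [[0, 0, 0], 0],
    [[0, 0, 0], 0],
  ],
)

```text
time_s: 11.6
tcp_pos: [0.53, 0.0601, 0.0725]
orientation: [3.126, -0.078, 1.721]
contact_force: [-6.2, 0.5, 2.8]
grip_width: 0.0225
grasp_force: 3.0
```

```bash
python3 plan.py .5253 .0597 .070 98.7; python3 strap.py;python3 - <<'E'
from rig import *
import cv2,numpy as np
d=grab_frame("top");np.savez('top1.npz',**d);a=d['frame'][165:275,235:375,::-1]
e=grab_frame("scene");np.savez('scene1.npz',**e);b=e['frame'][165:275,190:330,::-1]
cv2.imwrite('pics/c1.png',cv2.resize(np.hstack([a,b]),(798,314),interpolation=cv2.INTER_CUBIC))
E
```

```text
time 11.6 F [-6.2  0.5  2.8] M [0.04 1.3  0.13] tcp [0.53   0.0601 0.0725] yaw 98.6 tool z [ 0.004  0.079 -0.997] w 0.0225
turn units -0.01 shift units [ 0.002 -0.095  0.049]
[ 248  249   37   62 1820] [266.56263736 280.56813187]
[0.52769984 0.05761871 0.085     ] 0.06762997939140128 open deg -1.6503707231093045
```

View pics/c1.png

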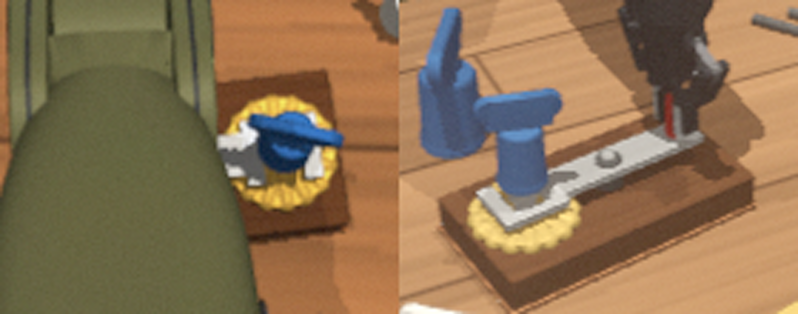

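The strap is fully home: the arm stalled against the stop at about 6 N, and the scene view shows the fork round the stud with the nut still high. I'll release and go up.

Call:
move_arm(
  steps=[
    [[0, -0.07, 0], 0],
    [[0, 0, 0], 0],
    [[0, 0, -0.3], 0],
    [[0, 0, -0.5], 0],
    [[0, 0, -0.6], 0],
    [[0, 0, -0.6], 0],
    [[0, 0, -0.6], 0],
    [[0, 0, 0], 0],
  ],
  grip=-0.3,
)

```text
time_s: 12.55
tcp_pos: [0.5317, 0.0492, 0.2072]
orientation: [3.112, -0.076, 1.721]
contact_force: [0.9, 0.1, 0.5]
grip_width: 0.0297
grasp_force: 0.0
```

```bash
python3 plan.py .5485 -.0935 .19 79.5
```

```text
time 12.55 F [0.9 0.1 0.5] M [-0.07 -0.01 -0.02] tcp [0.5317 0.0492 0.2072] yaw 98.6 tool z [ 0.018  0.079 -0.997] w 0.0297
turn units 2.39 shift units [-2.763  0.853  0.122]
```

Call:
move_arm(
  steps=[
    [[0, 0, 0], 0.8],
    [[0, 0, 0], 0.8],
    [[0, 0, 0], 0.8],
    [[-0.69, 0.213, 0.03], 0],
    [[-0.69, 0.213, 0.03], 0],
    [[-0.69, 0.213, 0.03], 0],
    [[-0.69, 0.213, 0.03], 0],
    [[0, 0, 0], 0],
  ],
)

```text
time_s: 13.35
tcp_pos: [0.5448, -0.0971, 0.1838]
orientation: [-3.134, -0.077, 1.38]
contact_force: [-0.7, -0.1, 0.1]
grip_width: 0.0294
grasp_force: 0.0
```

```bash
cat > nut.py <<'E'
from rig import *
from h import *
import sys
s=get_state();d=grab_frame("wrist");np.savez('wn.npz',**d,p=s['tcp_pos'],o=s['orientation'])
cv2.imwrite('pics/'+sys.argv[1]+'.png',d['frame'][:,:,::-1])
E
python3 plan.py .5485 -.0935 .150 79.5;python3 nut.py n1
```

```text
time 13.35 F [-0.7 -0.1  0.1] M [-0.03  0.   -0.02] tcp [ 0.5448 -0.0971  0.1838] yaw 79.1 tool z [ 0.008  0.077 -0.997] w 0.0294
turn units -0.05 shift units [0.033 0.064 0.679]
```

View pics/n1.png

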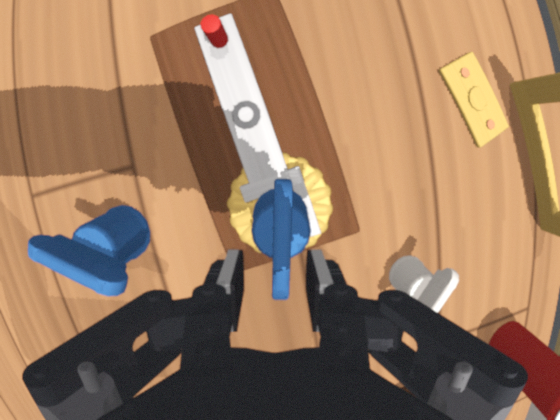

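```bash
python3 - <<'E'
from h import *
W=dict(np.load('wn.npz'))
for z in(.160,.165):
    a=wplane(W,(284,182),z);b=wplane(W,(280.5,297),z);print(z,a,b,np.linalg.norm(a-b),(a+b)/2,np.degrees(np.arctan2(*(a-b)[[1,0]])))
print('pivot',wplane(W,(246,115),.062),'peg',wplane(W,(211,23),.102))
S=dict(np.load('scene1.npz'))
# blade top mid-edge in scene crop
u=(190+ (518-399)/2.85,165+90/2.85+0)
for z in(.150,.155,.160,.165):print(z,plane(S,(190+(519-399)/2.85,165+97/2.85),z))
E
```

```text
0.16 [ 0.55791015 -0.0602479   0.16      ] [ 0.54377614 -0.12565596  0.16      ] 0.06691774733783744 [ 0.55084314 -0.09295193  0.16      ] 77.80645571776651
0.165 [ 0.55790163 -0.05969079  0.165     ] [ 0.54417882 -0.12319595  0.165     ] 0.0649709270830865 [ 0.55104022 -0.09144337  0.165     ] 77.80645571776644
pivot [ 0.53778444 -0.01024051  0.062     ] peg [0.52825743 0.06011095 0.102     ]
0.15 [ 0.53862916 -0.0882941   0.15      ]
0.155 [ 0.54533262 -0.09073408  0.155     ]
0.16 [ 0.55203609 -0.09317406  0.16      ]
0.165 [ 0.55873956 -0.09561403  0.165     ]
```

The blade's top edge runs from (284,181) to (280,298), nearly parallel to the pads. That puts the nut axis at about (.550,-.094), 85 mm from the pivot as given, with the blade top at about .16.

```bash
python3 plan.py .550 -.0938 .138 78.5
```

```text
time 13.4 F [ 1.  -0.   0.7] M [-0.03  0.02  0.01] tcp [ 0.5444 -0.0951  0.1841] yaw 79.2 tool z [ 0.007  0.079 -0.997] w 0.0300
turn units 0.08 shift units [-0.024  0.113  0.921]
```

Call:
move_arm(
  steps=[
    [[-0.024, 0.113, 0], 0.08],
    [[0, 0, 0.15], 0],
    [[0, 0, 0.2], 0],
    [[0, 0, 0.2], 0],
    [[0, 0, 0.2], 0],
    [[0, 0, 0.17], 0],
    [[0, 0, 0], 0],
    [[0, 0, 0], 0],
  ],
)

```text
time_s: 14.2
tcp_pos: [0.5493, -0.0916, 0.1387]
orientation: [-3.132, -0.079, 1.374]
contact_force: [0.8, 0.1, 1.3]
grip_width: 0.0299
grasp_force: 0.0
```

Call:
move_arm(
  steps=[
    [[0, 0, 0], 0],
    [[0, 0, 0], 0],
    [[0, 0, 0], 0],
    [[0, 0, 0], 0],
    [[0, 0, 0], -0.2],
    [[0, 0, 0], -0.2],
    [[0, 0, 0], -0.2],
    [[0, 0, 0], -0.2],
  ],
  grip=-0.65,
)

```text
time_s: 15.0
tcp_pos: [0.5495, -0.0917, 0.139]
orientation: [3.141, -0.079, 1.488]
contact_force: [0.5, -0.2, 0.3]
grip_width: 0.015
grasp_force: 0.0
```

```bash
cat > zz.py <<'E'
from rig import *
from h import *
import sys
# blade top height from the scene view: blue pixels of the small nut, top edge over the axis
s=get_state();S=grab_frame("scene");np.savez('sc.npz',**S)
print('t %.2f'%s['time_s'],'F',np.round(s['contact_force'],1),'M',np.round(s['moment'],2),'tcp',np.round(s['tcp_pos'],4),'yaw %.1f'%np.degrees(s['orientation'][2]),'gf %.1f w %.4f'%(s['grasp_force'],s['grip_width']))
fr=S['frame'].astype(int);b=(fr[...,2]>fr[...,0]*1.35)&(fr[...,2]>fr[...,1]*1.1)&(fr[...,2]>50)
m=np.zeros_like(b);m[190:245,214:256]=b[190:245,214:256]
y,x=np.nonzero(m)
for c in (231,232,233,234,235):
    q=np.nonzero(m[:,c])[0];print(c,q.min() if len(q) else None,q.max() if len(q) else None,end=' | ')
print(len(x))
cv2.imwrite('pics/'+sys.argv[1]+'.png',cv2.resize(S['frame'][150:260,180:300,::-1],(600,550),interpolation=cv2.INTER_CUBIC))
E
python3 zz.py z0
```

```text
t 15.00 F [ 0.5 -0.2  0.3] M [-0.11  0.07  0.  ] tcp [ 0.5495 -0.0917  0.139 ] yaw 85.3 gf 0.0 w 0.0150
231 212 233 | 232 212 232 | 233 211 232 | 234 211 232 | 235 211 232 | 649
```

View pics/z0.png

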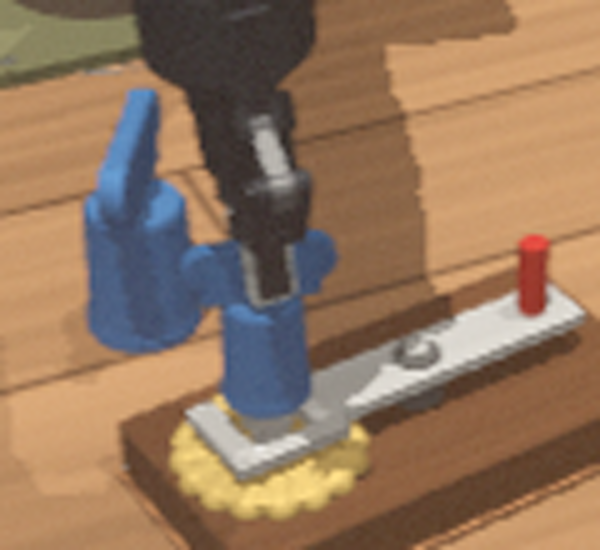

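Call:
move_arm(
  steps=[
    [[0, 0, 0], -0.3],
    [[0, 0, 0], -0.3],
    [[0, 0, 0], -0.3],
    [[0, 0, 0], -0.3],
    [[0, 0, 0], -0.3],
    [[0, 0, 0], -0.3],
    [[0, 0, 0], -0.3],
    [[0, 0, 0], -0.2],
  ],
)

```text
time_s: 15.85
tcp_pos: [0.5494, -0.0917, 0.139]
orientation: [3.117, -0.075, 1.81]
contact_force: [-0.8, 0.6, 0.7]
grip_width: 0.0155
grasp_force: 0.9
```

```bash
sed -i 's/for c in (231.*/for c in range(225,242):/; s/q=np.nonzero(m\[:,c\]).*/q=np.nonzero(m[210:,c])[0];print(q.max()+210 if len(q) else None,end=" ")/' zz.py; python3 zz.py z1
```

```text
t 15.85 F [-0.8  0.6  0.7] M [-0.1   0.08  0.  ] tcp [ 0.5494 -0.0917  0.139 ] yaw 103.7 gf 0.9 w 0.0155
229 230 231 231 232 232 233 232 232 232 232 232 231 231 231 230 228 647
```

Call:
move_arm(
  steps=[
    [[0, 0, 0], -0.1],
    [[0, 0, 0], -0.1],
    [[0, 0, 0], -0.1],
    [[0, 0, 0], -0.1],
    [[0, 0, 0], -0.1],
    [[0, 0, 0], -0.1],
    [[0, 0, 0], -0.1],
    [[0, 0, 0], -0.1],
  ],
)

```text
time_s: 16.7
tcp_pos: [0.5495, -0.0917, 0.139]
orientation: [3.108, -0.072, 1.921]
contact_force: [0.5, 0.0, 0.3]
grip_width: 0.0153
grasp_force: 0.8
```

```bash
python3 zz.py z2
```

```text
t 16.70 F [0.5 0.  0.3] M [-0.08  0.1  -0.03] tcp [ 0.5495 -0.0917  0.139 ] yaw 110.1 gf 0.8 w 0.0153
229 230 231 232 232 232 232 232 232 232 232 232 232 231 231 230 229 634
```

Call:
move_arm(
  steps=[
    [[0, 0, 0], -0.08],
    [[0, 0, 0], -0.08],
    [[0, 0, 0], -0.08],
    [[0, 0, 0], -0.08],
    [[0, 0, 0], -0.08],
    [[0, 0, 0], -0.08],
    [[0, 0, 0], -0.08],
    [[0, 0, 0], -0.08],
  ],
)

```text
time_s: 17.55
tcp_pos: [0.5497, -0.0916, 0.1391]
orientation: [3.101, -0.069, 2.01]
contact_force: [0.5, 0.3, -0.0]
grip_width: 0.0152
grasp_force: 0.2
```

```bash
python3 zz.py z3
```

```text
t 17.55 F [ 0.5  0.3 -0. ] M [ 0.01 -0.06 -0.02] tcp [ 0.5497 -0.0916  0.1391] yaw 115.2 gf 0.2 w 0.0152
228 230 231 231 232 232 232 232 232 232 232 232 232 231 231 230 228 588
```

Call:
move_arm(
  steps=[
    [[0, 0, 0], -0.08],
    [[0, 0, 0], -0.08],
    [[0, 0, 0], -0.08],
    [[0, 0, 0], -0.08],
    [[0, 0, 0], -0.08],
    [[0, 0, 0], -0.08],
    [[0, 0, 0], -0.08],
    [[0, 0, 0], -0.08],
  ],
)

```text
time_s: 18.4
tcp_pos: [0.5495, -0.0917, 0.139]
orientation: [3.096, -0.065, 2.1]
contact_force: [0.5, -0.3, 1.8]
grip_width: 0.0149
grasp_force: 0.2
```

```bash
python3 zz.py z4
```

```text
t 18.40 F [ 0.5 -0.3  1.8] M [-0.03 -0.08  0.01] tcp [ 0.5495 -0.0917  0.139 ] yaw 120.3 gf 0.2 w 0.0149
228 230 231 231 232 232 232 232 232 232 232 232 232 231 231 230 229 595
```

Call:
move_arm(
  steps=[
    [[0, 0, 0], -0.08],
    [[0, 0, 0], -0.08],
    [[0, 0, 0], -0.08],
    [[0, 0, 0], -0.08],
    [[0, 0, 0], -0.08],
    [[0, 0, 0], -0.08],
    [[0, 0, 0], -0.08],
    [[0, 0, 0], -0.08],
  ],
)

```text
time_s: 19.25
tcp_pos: [0.5495, -0.0917, 0.139]
orientation: [3.09, -0.061, 2.189]
contact_force: [0.3, -0.0, -0.8]
grip_width: 0.0148
grasp_force: 0.1
```

```bash
python3 zz.py z5
```

```text
t 19.25 F [ 0.3 -0.  -0.8] M [-0.04  0.01  0.  ] tcp [ 0.5495 -0.0917  0.139 ] yaw 125.4 gf 0.1 w 0.0148
233 234 234 234 235 235 235 235 235 235 235 235 234 234 233 232 231 604
```

The hub bottom went from row 232 to 235, about 8 mm: the nut has dropped into the thread start. Now forward, following it down.

Call:
move_arm(
  steps=[
    [[0, 0, 0.03], 0.6],
    [[0, 0, 0.03], 0.6],
    [[0, 0, 0.04], 0.6],
    [[0, 0, 0], 0.6],
    [[0, 0, 0], 0.6],
    [[0, 0, 0], 0.6],
    [[0, 0, 0], 0.6],
    [[0, 0, 0], 0.6],
  ],
)

```text
time_s: 20.1
tcp_pos: [0.5493, -0.0913, 0.1339]
orientation: [3.14, -0.08, 1.513]
contact_force: [-1.5, 0.9, 0.8]
grip_width: 0.0152
grasp_force: 0.2
```

```bash
python3 zz.py z6
```

```text
t 20.10 F [-1.5  0.9  0.8] M [-0.08  0.12  0.01] tcp [ 0.5493 -0.0913  0.1339] yaw 86.7 gf 0.2 w 0.0152
232 234 234 235 235 235 236 236 236 236 235 235 235 234 234 233 232 625
```

Call:
move_arm(
  steps=[
    [[0, 0, 0.01], 0.5],
    [[0, 0, 0.01], 0.5],
    [[0, 0, 0.01], 0.5],
    [[0, 0, 0.01], 0.5],
    [[0, 0, 0], 0.5],
    [[0, 0, 0], 0.5],
    [[0, 0, 0], 0.5],
    [[0, 0, 0], 0.5],
  ],
)

```text
time_s: 20.95
tcp_pos: [0.5497, -0.0912, 0.132]
orientation: [-3.102, -0.069, 0.955]
contact_force: [-0.1, -0.7, -0.8]
grip_width: 0.0149
grasp_force: 0.3
```

```bash
python3 zz.py z7; python3 nut.py n2
```

```text
t 20.95 F [-0.1 -0.7 -0.8] M [-0.1  -0.02  0.03] tcp [ 0.5497 -0.0912  0.132 ] yaw 54.7 gf 0.3 w 0.0149
234 235 235 235 235 236 236 236 236 236 236 236 236 235 234 234 231 669
```

View pics/n2.png

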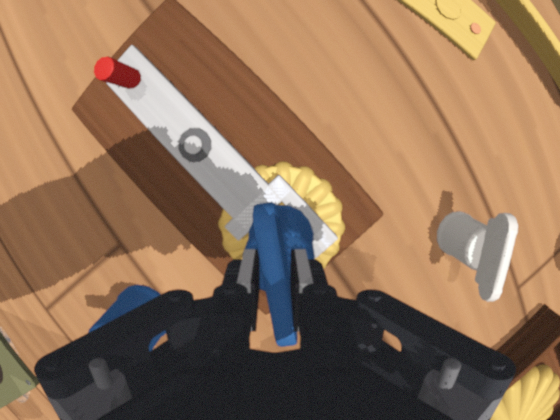

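The blade (265,210 to 288,340) trails the fingers by about 10°, as expected from the play. The hub is at row 236 and still sinking, so I'll continue forward.

Call:
move_arm(
  steps=[
    [[0, 0, 0.01], 0.5],
    [[0, 0, 0.01], 0.5],
    [[0, 0, 0.01], 0.5],
    [[0, 0, 0.01], 0.5],
    [[0, 0, 0.01], 0.4],
    [[0, 0, 0.01], 0.4],
    [[0, 0, 0.01], 0.4],
    [[0, 0, 0.01], 0.3],
  ],
)

```text
time_s: 21.85
tcp_pos: [0.5498, -0.0908, 0.1282]
orientation: [-3.074, -0.042, 0.469]
contact_force: [0.4, -0.2, 0.3]
grip_width: 0.0154
grasp_force: 0.4
```

```bash
python3 zz.py z8
```

```text
t 21.85 F [ 0.4 -0.2  0.3] M [-0.1  -0.02 -0.02] tcp [ 0.5498 -0.0908  0.1282] yaw 26.9 gf 0.4 w 0.0154
232 234 235 236 237 237 237 237 237 237 237 237 236 236 235 234 233 570
```

Call:
move_arm(
  steps=[
    [[0, 0, 0], 0.2],
    [[0, 0, 0], 0.2],
    [[0, 0, 0], 0.2],
    [[0, 0, 0], 0.2],
    [[0, 0, 0], 0.1],
    [[0, 0, 0], 0.1],
    [[0, 0, 0], 0],
    [[0, 0, 0], 0],
  ],
)

```text
time_s: 22.7
tcp_pos: [0.5496, -0.0908, 0.128]
orientation: [-3.069, -0.032, 0.329]
contact_force: [-0.6, -0.7, -0.2]
grip_width: 0.0151
grasp_force: 0.2
```

```bash
python3 zz.py z9; python3 nut.py n3; python3 - <<'E'
from h import *
W=dict(np.load('wn.npz'));fr=W['frame'].astype(int);b=(fr[...,2]>fr[...,0]*1.35)&(fr[...,2]>fr[...,1]*1.1)&(fr[...,2]>50)
for r in range(195,350,12):
    q=np.nonzero(b[r,225:340])[0];print(r,(q.min()+225,q.max()+225) if len(q) else None,end=' ')
E
```

```text
t 22.70 F [-0.6 -0.7 -0.2] M [-0.09 -0.04 -0.02] tcp [ 0.5496 -0.0908  0.128 ] yaw 18.8 gf 0.2 w 0.0151
233 235 236 236 237 237 237 237 237 237 237 237 237 236 235 235 234 542
195 None 207 (np.int64(256), np.int64(306)) 219 (np.int64(252), np.int64(314)) 231 (np.int64(252), np.int64(317)) 243 (np.int64(248), np.int64(315)) 255 (np.int64(256), np.int64(315)) 267 (np.int64(258), np.int64(290)) 279 (np.int64(259), np.int64(290)) 291 (np.int64(264), np.int64(290)) 303 (np.int64(267), np.int64(291)) 315 (np.int64(270), np.int64(292)) 327 (np.int64(272), np.int64(293)) 339 (np.int64(275), np.int64(294))
```

Call:
move_arm(
  steps=[
    [[0, 0, 0], 0.2],
    [[0, 0, 0], 0.2],
    [[0, 0, 0], 0.2],
    [[0, 0, 0], 0.2],
    [[0, 0, 0], 0.2],
    [[0, 0, 0], 0.2],
    [[0, 0, 0], 0.1],
    [[0, 0, 0], 0],
  ],
)

```text
time_s: 23.6
tcp_pos: [0.5499, -0.091, 0.1281]
orientation: [-3.065, -0.019, 0.147]
contact_force: [2.7, 0.1, -1.4]
grip_width: 0.0151
grasp_force: 1.4
```

```bash
python3 zz.py z10
```

```text
t 23.60 F [ 2.7  0.1 -1.4] M [-0.3  -0.42  0.04] tcp [ 0.5499 -0.091   0.1281] yaw 8.4 gf 1.4 w 0.0151
234 235 236 236 237 237 237 237 237 237 237 237 236 236 235 235 233 536
```

Call:
move_arm(
  steps=[
    [[0, 0, 0], 0.1],
    [[0, 0, 0], 0.1],
    [[0, 0, 0], 0.1],
    [[0, 0, 0], 0.1],
    [[0, 0, 0], 0],
    [[0, 0, 0], 0],
    [[0, 0, 0], 0],
    [[0, 0, 0], 0],
  ],
)

```text
time_s: 24.45
tcp_pos: [0.5498, -0.0909, 0.1281]
orientation: [-3.064, -0.014, 0.092]
contact_force: [2.6, -2.5, -0.3]
grip_width: 0.0147
grasp_force: 2.3
```

```bash
python3 zz.py z11
```

```text
t 24.45 F [ 2.6 -2.5 -0.3] M [-0.47 -0.69  0.02] tcp [ 0.5498 -0.0909  0.1281] yaw 5.3 gf 2.3 w 0.0147
234 235 236 236 237 237 237 237 237 237 237 237 236 236 235 235 233 529
```

```bash
python3 - <<'E'
from h import *
A=dict(np.load('scene1.npz'));B=dict(np.load('sc.npz'))
def proj(d,p):
    E=np.linalg.inv(d['extrinsics']);q=E[:3,:3]@p+E[:3,3];f=210/np.tan(np.radians(float(d['fovy']))/2);return q[0]/q[2]*f+d['cx'],q[1]/q[2]*f+d['cy']
for z in(.078,.0698,.0625,.0613,.0605):print(z,proj(A,np.array([.5500,-.094,z])),proj(A,np.array([.5658,-.102,z])))
def edge(d):  # subpixel lower end of blue hub: blueness B-R half-crossing
    g=d['frame'].astype(float);v=g[...,2]-g[...,0];o=[]
    for c in range(228,239):
        s=v[216:245,c];top=np.median(s[4:10]);k=[i for i in range(5,28) if s[i]>top/2>=s[i+1]][-1]
        o.append(216+k+(s[k]-top/2)/(s[k]-s[k+1]))
    return np.array(o)
a,b=edge(A),edge(B);print(np.round(a,2),np.round(b,2),np.median(b-a))
E
```

```text
0.078 (np.float64(232.926806570389), np.float64(226.9998331928186)) (np.float64(232.2532577804565), np.float64(231.73481924437147))
0.0698 (np.float64(233.06912843591692), np.float64(229.69596151745412)) (np.float64(232.40051076511776), np.float64(234.44565243179684))
0.0625 (np.float64(233.19477048383726), np.float64(232.07610938093814)) (np.float64(232.5304914388015), np.float64(236.83851343054866))
0.0613 (np.float64(233.2153293548027), np.float64(232.46557416294348)) (np.float64(232.55175894005538), np.float64(237.23003451479184))
0.0605 (np.float64(233.22902050135644), np.float64(232.72493759865574)) (np.float64(232.56592179480526), np.float64(237.4907636047523))
[232.24 232.47 232.72 233.08 233.06 233.12 232.9  232.69 232.38 232.17
 231.8 ] [237.17 237.42 237.55 237.78 237.83 237.69 237.65 237.64 237.46 237.25
 236.86] 4.933242753623176
```

Subpixel row shift is 4.9 px, or about 15 mm of sinking where 16.7 is full contact. So it is nearly seated, and the fingers push slightly off-centre. I'll recentre by about 2.5 mm and go on gently.

Call:
move_arm(
  steps=[
    [[0, 0.025, 0], 0],
    [[0, 0.025, 0], 0],
    [[0, 0, 0], 0],
    [[0, 0, 0], 0.1],
    [[0, 0, 0], 0.1],
    [[0, 0, 0], 0.1],
    [[0, 0, 0], 0],
    [[0, 0, 0], 0],
  ],
)

```text
time_s: 25.3
tcp_pos: [0.5496, -0.0931, 0.1278]
orientation: [-3.062, -0.01, 0.05]
contact_force: [-0.6, 0.5, 0.0]
grip_width: 0.0147
grasp_force: 0.4
```

```bash
cat > ed.py <<'E'
from h import *
import subprocess
A=dict(np.load('scene1.npz'));B=dict(np.load('sc.npz'))
def edge(d):
    g=d['frame'].astype(float);v=g[...,2]-g[...,0];o=[]
    for c in range(228,239):
        s=v[216:245,c];top=np.median(s[4:10]);k=[i for i in range(5,28) if s[i]>top/2>=s[i+1]][-1]
        o.append(216+k+(s[k]-top/2)/(s[k]-s[k+1]))
    return np.array(o)
a,b=edge(A),edge(B);print('sink mm',np.median(b-a)/.329,np.mean(b-a)/.329)
E
python3 zz.py z12;python3 ed.py; python3 nut.py n4;python3 - <<'E'
from h import *
W=dict(np.load('wn.npz'));fr=W['frame'].astype(int);b=(fr[...,2]>fr[...,0]*1.35)&(fr[...,2]>fr[...,1]*1.1)&(fr[...,2]>50)
for r in range(267,350,12):
    q=np.nonzero(b[r,225:340])[0];print(r,(q.min()+225,q.max()+225) if len(q) else None,end=' ')
E
```

```text
t 25.30 F [-0.6  0.5  0. ] M [0.02 0.13 0.04] tcp [ 0.5496 -0.0931  0.1278] yaw 2.9 gf 0.4 w 0.0147
234 235 236 236 237 237 237 237 237 237 237 237 236 236 235 235 234 528
sink mm 15.43934788615635 15.428977620973939
267 (np.int64(258), np.int64(290)) 279 (np.int64(259), np.int64(290)) 291 (np.int64(264), np.int64(290)) 303 (np.int64(268), np.int64(291)) 315 (np.int64(270), np.int64(292)) 327 (np.int64(273), np.int64(293)) 339 (np.int64(276), np.int64(294))
```

Call:
move_arm(
  steps=[
    [[0, 0, 0], 0.1],
    [[0, 0, 0], 0.1],
    [[0, 0, 0], 0.1],
    [[0, 0, 0], 0.1],
    [[0, 0, 0], 0.1],
    [[0, 0, 0], 0],
    [[0, 0, 0], 0],
    [[0, 0, 0], 0],
  ],
)

```text
time_s: 26.2
tcp_pos: [0.55, -0.0934, 0.1279]
orientation: [-3.062, -0.005, -0.02]
contact_force: [0.2, -0.2, 0.0]
grip_width: 0.0153
grasp_force: 0.7
```

```bash
python3 zz.py z13;python3 ed.py
```

```text
t 26.20 F [ 0.2 -0.2  0. ] M [-0.09 -0.06  0.01] tcp [ 0.55   -0.0934  0.1279] yaw -1.1 gf 0.7 w 0.0153
234 235 236 237 237 237 237 237 237 238 237 237 237 236 235 235 233 525
sink mm 16.10250683974914 15.980024252026993
```

Call:
move_arm(
  steps=[
    [[0, 0, 0], 0.1],
    [[0, 0, 0], 0.1],
    [[0, 0, 0], 0.1],
    [[0, 0, 0], 0.1],
    [[0, 0, 0], 0],
    [[0, 0, 0], 0],
    [[0, 0, 0], 0],
    [[0, 0, 0], 0],
  ],
)

```text
time_s: 27.05
tcp_pos: [0.5499, -0.0933, 0.1279]
orientation: [-3.062, -0.001, -0.075]
contact_force: [0.8, -0.3, -0.3]
grip_width: 0.0145
grasp_force: 1.7
```

```bash
python3 zz.py z14;python3 ed.py
```

```text
t 27.05 F [ 0.8 -0.3 -0.3] M [-0.15 -0.15  0.04] tcp [ 0.5499 -0.0933  0.1279] yaw -4.3 gf 1.7 w 0.0145
234 235 236 237 237 237 237 237 237 238 237 237 237 236 235 235 234 530
sink mm 15.668126868448027 15.811992643643823
```

Call:
move_arm(
  steps=[
    [[0, 0, 0], 0.1],
    [[0, 0, 0], 0.1],
    [[0, 0, 0], 0],
    [[0, 0, 0], 0],
    [[0, 0, 0], 0],
    [[0, 0, 0], 0],
    [[0, 0, 0], 0],
    [[0, 0, 0], 0],
  ],
)

```text
time_s: 27.9
tcp_pos: [0.5499, -0.0933, 0.1279]
orientation: [-3.062, 0.001, -0.103]
contact_force: [1.1, -1.0, -0.1]
grip_width: 0.0152
grasp_force: 2.5
```

```bash
python3 zz.py z15;python3 ed.py
```

```text
t 27.90 F [ 1.1 -1.  -0.1] M [-0.14 -0.2   0.1 ] tcp [ 0.5499 -0.0933  0.1279] yaw -5.9 gf 2.5 w 0.0152
234 235 236 237 237 237 237 237 237 237 237 237 237 236 235 235 234 527
sink mm 15.74214792299901 15.705049100578018
```

Turning further only raises the resistance (2.5 N on the pad) with no more sinking, so it is seated. I'll centre the fingers, open and lift.

Call:
move_arm(
  steps=[
    [[0, 0, 0], -0.5],
    [[0, 0, 0], -0.5],
    [[0, 0, 0], -0.5],
    [[0, 0, 0], 0],
    [[0, 0, 0], 0],
    [[0, 0, 0], 0],
    [[0, 0, 0], 0],
    [[0, 0, 0], 0],
  ],
)

```text
time_s: 28.75
tcp_pos: [0.5498, -0.0933, 0.1279]
orientation: [-3.064, -0.015, 0.105]
contact_force: [-0.8, 0.3, -0.1]
grip_width: 0.015
grasp_force: 0.0
```

Call:
move_arm(
  steps=[
    [[0, 0, 0], 0],
    [[0, 0, 0], 0],
    [[0, 0, 0], 0],
    [[0, 0, -0.2], 0],
    [[0, 0, -0.4], 0],
    [[0, 0, -0.6], 0],
    [[0, 0, -0.8], 0],
    [[0, 0, -0.8], 0],
  ],
  grip=-0.25,
)

```text
time_s: 29.55
tcp_pos: [0.5485, -0.1044, 0.2693]
orientation: [-3.063, -0.015, 0.106]
contact_force: [1.3, -0.3, 0.5]
grip_width: 0.0319
grasp_force: 0.0
```

```bash
python3 zz.py z16;python3 ed.py
```

```text
t 29.55 F [ 1.3 -0.3  0.5] M [-0.04 -0.08  0.01] tcp [ 0.5485 -0.1044  0.2693] yaw 6.1 gf 0.0 w 0.0319
234 235 236 237 237 237 237 237 237 237 237 237 237 236 235 235 234 628
sink mm 15.747123317412107 15.75402280240498
```

View pics/z16.png

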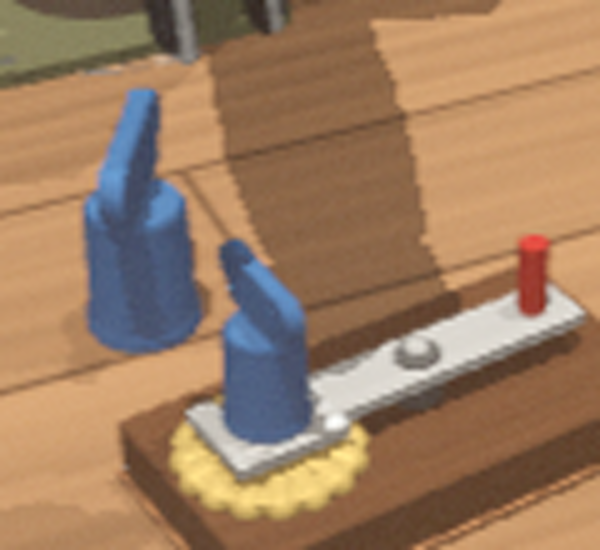

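The foot sits flat on the strap, the fork is round the stud and the gripper is clear. The forward turn of about 102° matches seating, so I'll hand in.

```bash
python3 -c "
from rig import *
print(job_done())"
```

```text
the job is handed in; nothing more can be done
None
```

I swung the strap home against its stop, dropped the nut into the thread start, turned it forward until it seated on the strap, let go, and handed the job in; no verdict came back, and my camera estimate puts the foot about 16.5 mm below the crown (limit 16 mm).

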